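Unlatch the tube shaker's cover and push it off the tube block

ROBOT

A 6-joint arm with a two-finger parallel gripper is mounted at the origin on the work surface. World frame = base frame: x ahead of the robot, y to its left, z up, the work surface at z = 0. Lengths are in m, angles in rad, forces in N, time in s.
With the tool pointing down it reaches from about 0.225 to 0.875 m from the base axis. Payload 3.4 kg.
Tool frame: the origin (TCP) lies at the very end of the fingers, on their centre line; the grasp point (between the pads) lies manip.hold_point_z behind it (manip.hold_point_z is the distance from the TCP to the grasp point, in m); x points along the fingers, y is the direction in which the jaws open and shut, and the axes are right-handed (so a half turn about x gives the same grasp; the last joint's range is limited). The gripper opens to 85 mm and grips with 20 to 120 N. Pads are 22 mm wide; open, the fingers measure 114 mm over their backs; the gripper's body (76 mm by 85 mm) begins 54 mm behind the grasp point. The pads swing forward as they close: fully open they stand 13 mm farther back than shut.
Start: joints at [1.153, 0.276, 1.505, -0, 1.361, -0.121], TCP at [0.168, 0.55, 0.231] pointing down, gripper open.
Joint ranges: [-2.89, 2.89], [-0.75, 2.08], [0.22, 2.7], [-1.18, 4.32], [0.11, 2.71], [-2.7, 2.7]. Speed limits (rad/s): [2.57, 2.57, 3.14, 3.14, 3.14, 3.14].

INTERFACE

Orientations are given as a unit quaternion [w, x, y, z].
In Python, from rig import manip gives the robot as it stands.
- The arm moves only by the tool step_arm, never from a script. Its argument "targets" is a list of rows, each a list of 2 entries, a list of its own where there are three numbers: the shift along the tool's x, y, z in mm, then the turn about the tool's x in degrees. A call has 1 to 20 rows; each row is the pose to reach, as a shift and turn from the pose commanded when the call began, along the tool's axes at that moment; what a row does not reach only later rows make up. A row lasts 1/10 s, in which the tool goes at most 50 mm and 8.59 degrees, less where a joint would pass 70% of its speed; a pose out of reach is approached as far as the arm can. A call with a gripper value outside its range is refused whole. "grip" is the closure, from 0 (fully open) to 1 (shut), set as the call begins (left out, the last holds). The fingers move at their own pace and stop on an object; "grip_force" is the grip in N (left out, the last holds). Time passes only in rows, so rows that repeat a pose let the fingers close. It gives the time, the measured TCP pose, the force and the opening at its end, in the units of the state.
- manip.get_state(): the state, without advancing time (a new reading comes with each control period).
- manip.get_image(name): name is "side" or "top"; returns a dict with "image" (384x512x3 uint8, red, green, blue), "fx", "fy", "cx", "cy" (pixels), "distortion" ([k1, k2, p1, p2, k3] as OpenCV has them; the pictures are not rectified), "pose" (4x4, takes a point from camera to world coordinates). Camera axes: x right, y down, z forward; pixel columns grow to the right and rows downward; lengths in m; the calibration is good to about 2 mm. A picture is of the moment at which its call begins. There is no depth.
- manip.sign_off(): hands the job in, once; it reports no verdict.
Trained networks look in a picture, given as the dict that the camera call returned (one of the last four; its "shot" number tells which), for a name from the list of things; names that differ only in an ending like _2 or _b are one class to them, and where a whole thing is asked for, a point or a joint stands for the part that bears it (a point fixed in the world has none). Each returns a list of dicts, best first, with "confidence" (0 to 1); they miss things now and then, are a little off and sometimes report something else, mostly with a low value. They report only what shows in the picture. A call takes as long as a camera call. They do not tell look-alikes from the thing itself.
- manip.search_frame(picture, thing): "xyz" ([x, y, z] in m, in world coordinates, good to about 4 mm: the middle of the surface that is visible of it).
- manip.regions_of(picture, thing): "region" (384x512 bool, what is visible of it).
The state is a dict: "clock": time; "qpos": joint angles; "qd": joint speeds; "effort": joint torques, N m; "position": TCP position; "ee_rot": TCP orientation; "contact_force": force on the tool from outside, world axes, zero at the start; "moment": the same for the moment, N m; "width": finger opening in m.
Only numpy, scipy, OpenCV 4.12 (cv2) and the standard library are available. Lean on these libraries where they do the work, as an engineer would, in place of code of your own. Each camera call takes 0.05 s, during which the arm holds its last target.

TASK

Uncover the tubes in the heated tube shaker: press its orange snap tab down until the clear cover is released and springs forward a little, then push the cover by its upright blue thumb rib, away from the tab, along its guides until it is right off the tube block and lies flat on the parking deck with no tube under it. Do it with the fingertips only: do not lift or tip the cover, leave all the other things on the bench and on the shaker where they stand, and finish with the hand clear.

Things in the scene. Friction and masses are not known exactly. Their poses are not given: they have to be found in the camera images.
- shaker: Low white bench-top tube shaker fixed to the bench: 340 mm along its y, 275 mm along its x (-145 to +130 mm), flat deck 95 mm above the bench. Origin at the bench under its middle; x points from the sloping control panel (robot's side) to the back, y the way the cover slides, z up. Along x = 0, from -y to +y: orange snap tab, tube block, parking deck. Housing either side of the tab stands 5 mm above the deck.
- tube_block (a point): Middle of the tube block, at deck height: an open well 110 mm (shaker x) by 80 mm (y -68 to +12 mm) with 24 tubes, all below the deck, under the closed cover. Dark guides 10 mm high at x = +-67 to 75 mm, with claws over the closed cover's long edges, keep the cover straight and down.
- park_stop (a point): Middle of the inner foot of the dark stop lip (10 mm high) that closes the parking deck, at deck height, shaker y = +158 mm. The parking deck is the flat from y = +12 mm to here, with guides 6 mm high along its sides.
- snap_tab (a joint): Angle of the sprung snap tab: 0 up (latched), 0.10 rad fully down; the cover is free from about 0.05. Pressing the pad takes 3 to 7 N up to a hard stop about 5 mm down. While it is down two sprung pins kick the cover 8 to 15 mm to +y; the tooth is then under the cover and cannot catch again, so the tab may be let go. It springs back to 0 when the cover has gone.
- tab_pad (a point): Centre of the top face of the tab's orange ribbed pad, 34 mm (shaker x) by 26 mm (y), at rest 13 mm above the deck, 108 mm above the bench, at shaker x = 0, y = -118 mm. Its inner edge is 14 mm from the closed cover's rib. The tab is a hinged tongue reaching on under the cover, its tooth standing up through the cover's slot.
- cover: Loose clear plastic cover with blue edges, 130 mm (x) by 115 mm (y), plate 4 mm thick, about 0.11 kg. Origin at the centre of its underside, axes parallel to the shaker's. In the shaker's frame the origin is at y = -37 mm when closed and +100 mm against the stop lip; the tube block is all uncovered from y = +70 mm. It slides on the deck with 1 to 3 N.
- cover_rib (a point): Middle of the top edge of the rear (-y) face of the cover's blue thumb rib: an upright wall on the cover, 90 mm long (x), 6 mm thick (y), its top 26 mm above the deck. 53.5 mm towards -y from the cover's origin. Push it to the shaker's +y, with the fingertips 8 to 11 mm below its top: the tab's pad behind it stands up to 13 mm below the top.
- tube_rack: orange plastic rack (100 x 190 mm, 111 mm tall) of capped tubes; a bystander. Origin under its middle
- freezer_box: blue tube storage box with clear lid, 135 x 135 x 53 mm; a bystander. Origin under its middle
- tip_box: green pipette-tip box, 85 x 120 x 64 mm; a bystander. Origin under its middle
- pipette: grey hand pipette lying on the bench, 230 mm long, 26 mm thick; a bystander. Origin under its middle
- amber_bottle: amber reagent bottle, 64 mm diameter, 130 mm tall; a bystander. Origin under its middle
- petri_dish: flat round clear dish, 93 mm diameter, 20 mm tall; a bystander. Origin under its middle
- jar: small white jar with red cap, 36 mm diameter, 45 mm tall, standing on the shaker's rear ledge beside the cover; a bystander. Origin under its middle
Things that resemble listed ones, but are neither listed nor needed, are in the scene too. Leave any pink or yellow look-alike of the cover alone.

How it is judged:
By the outcome, as a careful person would: the job done as asked, in the order asked, and still so for the second after the job is handed in, with the robot touching nothing.
It also fails if it takes over 40 s, if anything falls off the work surface, if the arm or the gripper's body presses on something with over 40 N, if the wrist force passes 120 N, or if a joint passes its speed limit or range.

## Working session

There is one attempt and no reset: what is moved stays moved. The work goes in short steps, Python scripts to look and compute and a tool call to move; the robot and the scene stay as the last step left them, time stands still between calls to the robot, and variables do not carry over. Pictures are saved under pics/ and viewed, and the job is handed in when it is done.

Besides the shell and the picture viewer there is one more tool, called after "Emit:" by a JSON object that holds its "fn" and its "kwargs". step_arm: Moves the arm, as the interface text tells. Its arguments: {"type":"object","properties":{"targets":{"type":"array"},"grip":{"type":"number"},"grip_force":{"type":"number"}},"required":["targets"]}

```bash
mkdir -p pics
cat > h.py <<'E'
from rig import manip
import numpy as np, cv2
def save(p,n,crop=None,s=1):
    im=p["image"][:,:,::-1]
    if crop: im=im[crop[1]:crop[3],crop[0]:crop[2]]
    im=cv2.resize(im,None,fx=s,fy=s,interpolation=cv2.INTER_CUBIC); cv2.imwrite("pics/"+n,im)
def K(p): return np.array([[p["fx"],0,p["cx"]],[0,p["fy"],p["cy"]],[0,0,1.]])
def proj(p,X):
    T=np.linalg.inv(np.array(p["pose"])); r,_=cv2.Rodrigues(T[:3,:3])
    return cv2.projectPoints(np.array(X,float).reshape(-1,1,3),r,T[:3,3],K(p),np.array(p["distortion"],float))[0].reshape(-1,2)
def ray(p,uv,z):
    n=cv2.undistortPoints(np.array(uv,float).reshape(-1,1,2),K(p),np.array(p["distortion"],float)).reshape(-1,2)
    T=np.array(p["pose"]); d=np.c_[n,np.ones(len(n))]@T[:3,:3].T
    o=T[:3,3]; return o+d*((z-o[2])/d[:,2])[:,None]
E
python3 - <<'E'
from h import *
s=manip.get_state(); print({k:np.round(v,3) for k,v in s.items()}, manip.hold_point_z)
for n in("top","side"):
    p=manip.get_image(n); save(p,n+"0.png",s=1.5); print(n,np.round(p["pose"],3).tolist())
    for t in["shaker","cover","cover_rib","tab_pad","snap_tab","tube_block","park_stop","jar"]:
        print(t,[(np.round(d["xyz"],3).tolist(),round(d["confidence"],2)) for d in manip.search_frame(p,t)])
E
```

```text
{'clock': np.float64(0.0), 'qpos': array([ 1.153,  0.277,  1.506, -0.   ,  1.361, -0.121]), 'qd': array([-0.001,  0.001, -0.   ,  0.002, -0.   , -0.   ]), 'effort': array([-1.0000e-03, -4.1678e+01, -2.4580e+01, -0.0000e+00,  1.1000e-02,
        0.0000e+00]), 'position': array([0.168, 0.549, 0.23 ]), 'ee_rot': array([ 0.699,  0.104,  0.699, -0.105]), 'contact_force': array([0.174, 0.844, 0.06 ]), 'moment': array([-0.009, -0.036, -0.012]), 'width': np.float64(0.086)} 0.0187
top [[0.007, -0.983, 0.183, 0.285], [-1.0, -0.008, -0.009, -0.017], [0.01, -0.183, -0.983, 1.203], [0.0, 0.0, 0.0, 1.0]]
shaker [([0.545, -0.041, 0.1], 0.71), ([0.363, 0.47, 0.022], 0.21)]
cover [([0.553, -0.103, 0.097], 0.97), ([0.271, 0.216, 0.005], 0.81), ([0.546, 0.255, 0.005], 0.58)]
cover_rib [([0.557, -0.104, 0.101], 0.82), ([0.269, 0.22, -0.001], 0.75), ([0.525, -0.187, 0.093], 0.74), ([0.544, 0.259, 0.002], 0.62)]
tab_pad [([0.526, -0.183, 0.089], 0.77), ([0.362, 0.468, 0.022], 0.69)]
snap_tab [([0.524, -0.185, 0.094], 0.49)]
tube_block [([0.55, -0.042, 0.094], 0.56)]
park_stop [([0.548, -0.044, 0.096], 0.7)]
jar []
side [[0.968, -0.192, 0.162, 0.311], [-0.251, -0.729, 0.637, -0.783], [-0.005, -0.657, -0.754, 0.989], [0.0, 0.0, 0.0, 1.0]]
shaker [([0.546, -0.132, 0.096], 0.77)]
cover [([0.272, 0.206, 0.0], 0.76), ([0.553, -0.107, 0.104], 0.71), ([0.55, 0.258, 0.007], 0.58), ([0.526, -0.193, 0.105], 0.36)]
cover_rib [([0.271, 0.208, 0.003], 0.87), ([0.552, 0.257, 0.003], 0.85), ([0.556, -0.108, 0.101], 0.57), ([0.586, 0.42, 0.052], 0.46), ([0.696, 0.324, 0.074], 0.28)]
tab_pad [([0.529, -0.192, 0.104], 0.67)]
snap_tab [([0.527, -0.192, 0.103], 0.74)]
tube_block [([0.55, -0.132, 0.096], 0.69)]
park_stop [([0.552, -0.132, 0.097], 0.64), ([0.527, -0.19, 0.106], 0.3)]
jar [([0.652, -0.139, 0.131], 0.45)]
```

View pics/top0.png

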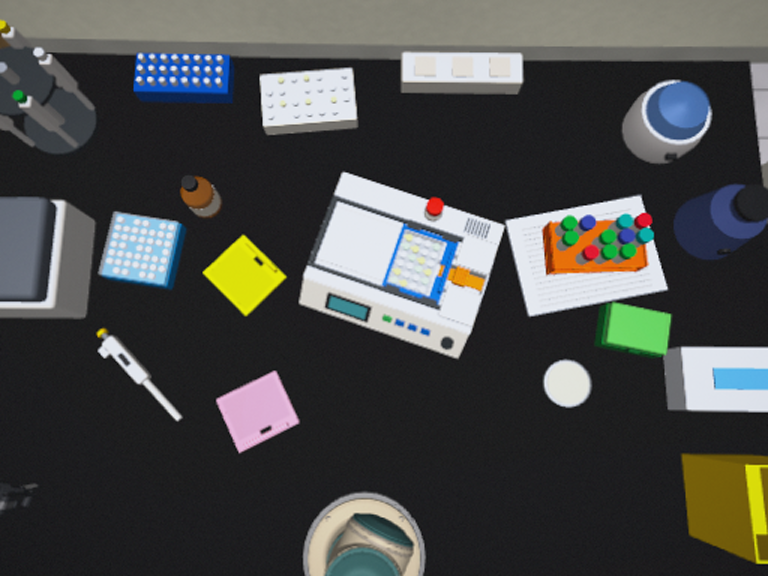

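View pics/side0.png

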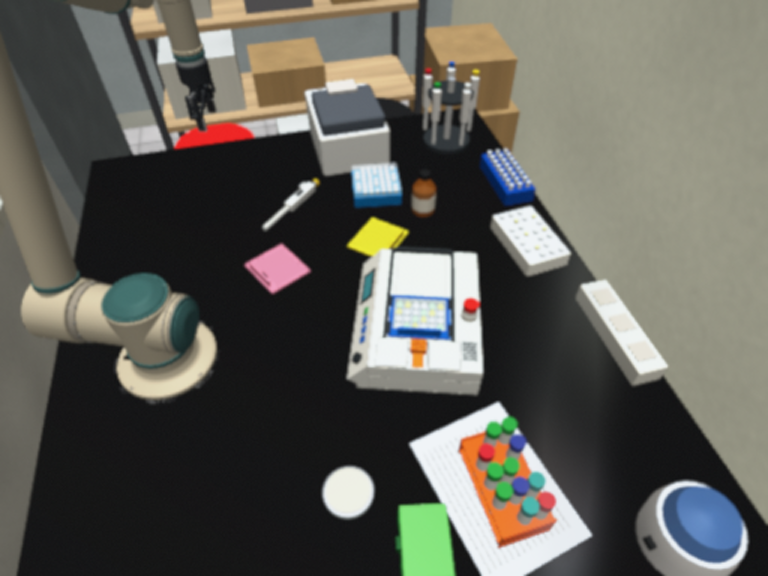

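The candidates for the cover in the top view (scaled pixels) are the blue-edged clear one on the shaker (418,262), a yellow one (245,275) and a pink one (258,411). Only the first lies on the shaker's block beside the orange tab, so that is the one meant. I'll check it in an enlarged crop and use the crop for the shaker's pose.

```bash
cat > v.py <<'E'
from h import *
import sys
tag=sys.argv[1]
a=manip.get_image("top"); save(a,f"top{tag}.png",(190,105,345,245),5)
b=manip.get_image("side"); save(b,f"side{tag}.png",(220,155,335,265),5)
E
python3 v.py 1
```

```text
(no output)
```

View pics/top1.png

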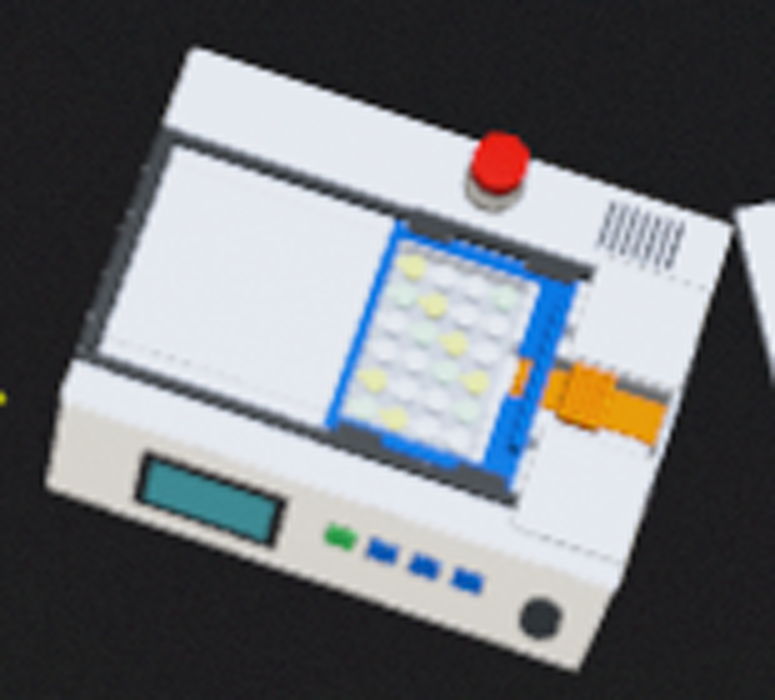

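View pics/side1.png

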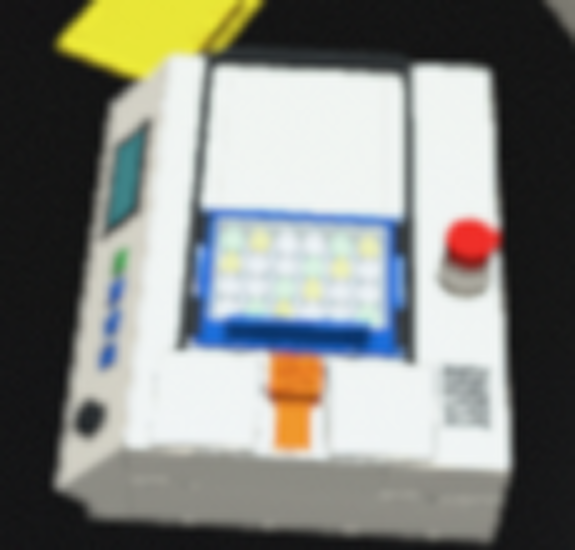

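```bash
cat > fit.py <<'E'
from h import *
from scipy.optimize import least_squares
a=manip.get_image("top"); b=manip.get_image("side")
L=[(.130,.170,.095),(.130,-.170,.095),(.065,.0205,.099),(-.065,.0205,.099),(.067,.158,.095),(-.067,.158,.095),(0,-.118,.108)]
ta=np.array([(193,48),(733,228),(397,224),(330,428),(172,148),(103,352),(590,393)])/5.+[190,105]
S=[(.130,.170,.095),(.130,-.170,.095),(-.065,.0205,.099),(.065,.0205,.099),(0,-.118,.108)]
sb=np.array([(492,68),(512,470),(207,213),(396,218),(297,376)])/5.+[220,155]
def W(q,X):
    X=np.array(X);c,s=np.cos(q[2]),np.sin(q[2]);return np.c_[q[0]+c*X[:,0]-s*X[:,1],q[1]+s*X[:,0]+c*X[:,1],X[:,2]]
f=lambda q:np.r_[(proj(a,W(q,L))-ta).ravel(),(proj(b,W(q,S))-sb).ravel()]
for nm,g in(("both",f),("top",lambda q:f(q)[:14]),("side",lambda q:f(q)[14:])):
    r=least_squares(g,[.55,-.09,-.3],loss="soft_l1"); q=r.x
    print(nm,np.round(q,4),np.round(g(q).reshape(-1,2),1).tolist())
    print(" pad,rib",np.round(W(q,[(0,-.118,.108),(0,-.0905,.121)]),4).tolist())
R=lambda w,x,y,z:None
from scipy.spatial.transform import Rotation as Ro
s=manip.get_state();w=s["ee_rot"];M=Ro.from_quat([w[1],w[2],w[3],w[0]]).as_matrix();print(np.round(M,3),s["position"],s["clock"])
print(np.round(ray(a,ta[-1:],.108),4),np.round(ray(b,sb[-1:],.108),4))
E
python3 fit.py
```

```text
both [ 0.5634 -0.0727 -0.3158] [[-0.1, -0.6], [0.9, -1.6], [-0.1, -1.0], [-0.7, -0.6], [0.9, -0.3], [-0.4, 0.7], [0.4, -0.2], [-1.7, 0.2], [-0.4, 0.3], [-1.4, -0.5], [0.0, 0.2], [-0.7, 0.1]]
 pad,rib [[0.5268, -0.1849, 0.108], [0.5353, -0.1588, 0.121]]
top [ 0.5617 -0.0722 -0.3211] [[-0.0, -0.2], [0.9, -0.7], [-0.2, -0.4], [-1.0, -0.1], [0.9, 0.1], [-0.7, 1.0], [0.1, 0.6]]
 pad,rib [[0.5245, -0.1841, 0.108], [0.5332, -0.158, 0.121]]
side [ 0.5666 -0.0727 -0.3234] [[-0.5, 0.3], [0.2, 0.3], [-0.4, -0.8], [0.9, 0.1], [-0.0, -0.1]]
 pad,rib [[0.5291, -0.1846, 0.108], [0.5378, -0.1585, 0.121]]
[[ 0.     0.292  0.956]
 [ 0.     0.956 -0.292]
 [-1.     0.     0.   ]] [0.1681646  0.54989473 0.23133529] 1.1
[[ 0.5261 -0.1838  0.108 ]] [[ 0.529 -0.185  0.108]]
```

Emit:
{"fn": "step_arm", "kwargs": {"targets": [[[0,-15,14],0],[[0,-42,39],0.5],[[0,-75,70],1],[[0,-108,101],1.4],[[0,-141,132],1.4],[[0,-174,162],1.4],[[0,-207,193],1.4],[[0,-240,224],1.4],[[0,-273,255],1.4],[[0,-306,286],1.4],[[0,-339,317],1.4],[[0,-372,347],1.4],[[0,-405,378],1.4],[[0,-438,409],1.4],[[0,-471,440],1.4],[[0,-504,471],1.4],[[0,-537,501],1.4],[[0,-570,532],1.4],[[0,-590,551],1.4],[[0,-597,557],1.4]], "grip": 1, "grip_force": 20}}

```text
clock: 3.1
position: [0.5275, -0.1869, 0.2308]
ee_rot: [0.698, 0.114, 0.698, -0.114]
contact_force: [0.2, 1.0, 0.3]
width: 0.0001
```

Emit:
{"fn": "step_arm", "kwargs": {"targets": [[[20,0,0],0],[[45,0,0],0],[[65,0,0],0],[[75,0,0],0],[[80,0,0],0],[[80,0,0],0]]}}

```text
clock: 3.7
position: [0.5261, -0.1834, 0.1513]
ee_rot: [0.698, 0.113, 0.698, -0.113]
contact_force: [-0.0, 1.2, 0.3]
width: -0.0001
```

```bash
python3 v.py 2
python3 - <<'E'
from h import *
s=manip.get_state();print({k:np.round(s[k],4) for k in("clock","position","ee_rot","contact_force","width")})
p=np.array(s["position"])
for n in("top","side"):
    im=manip.get_image(n);print(n,proj(im,[p,[p[0],p[1],.108]]))
E
```

```text
{'clock': np.float64(3.8), 'position': array([ 0.5268, -0.1839,  0.1523]), 'ee_rot': array([ 0.6986,  0.1129,  0.6974, -0.1131]), 'contact_force': array([-1.264 , -0.489 ,  0.1124]), 'width': np.float64(-0.0)}
top [[310.41369902 179.91842896]
 [308.02776943 183.36272067]]
side [[279.19206652 221.28224394]
 [278.60301092 230.07160839]]
```

View pics/top2.png

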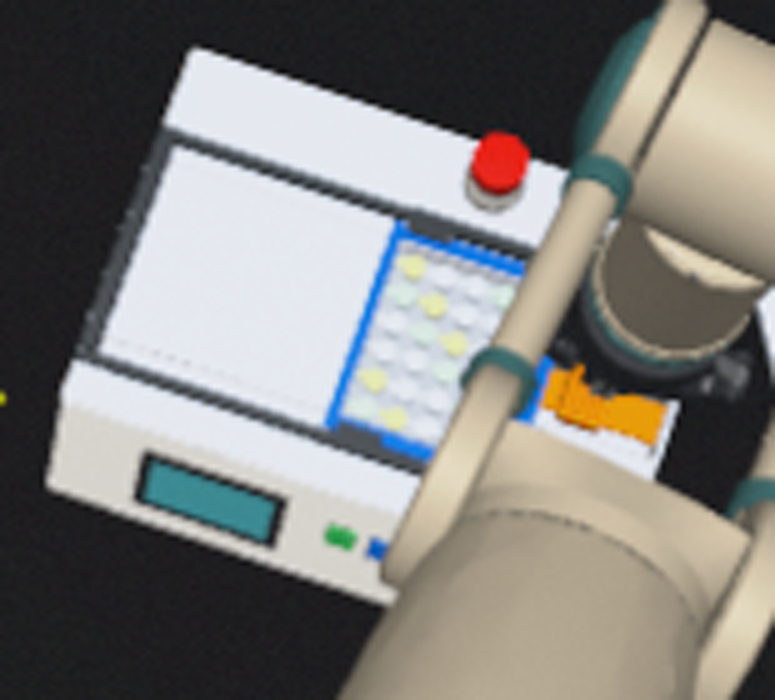

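View pics/side2.png

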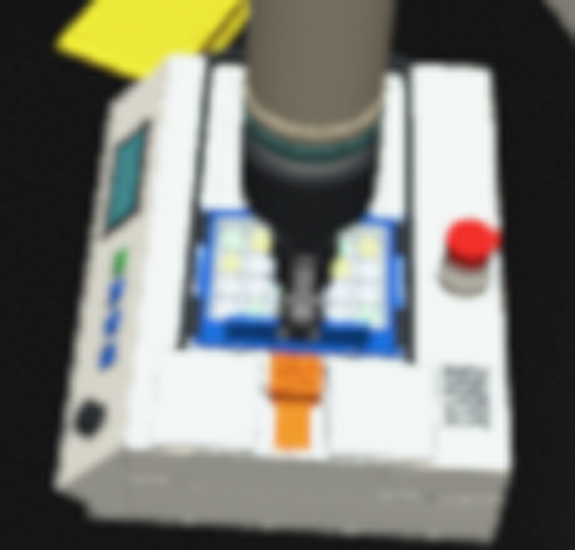

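The pictures show the closed fingertips (side crop about 303,335) right above the orange pad (297,376). The cover is still closed. I'll lower the tips onto the pad.

Emit:
{"fn": "step_arm", "kwargs": {"targets": [[[12,0,0],0],[[27,0,0],0],[[36,0,0],0],[[40,0,0],0],[[42,0,0],0],[[43,0,0],0],[[44,0,0],0],[[44,0,0],0]]}}

```text
clock: 4.7
position: [0.5266, -0.184, 0.1079]
ee_rot: [0.698, 0.113, 0.698, -0.113]
contact_force: [-0.0, 0.7, 2.3]
width: -0.0003
```

Emit:
{"fn": "step_arm", "kwargs": {"targets": [[[0.6,0,0],0],[[1.2,0,0],0],[[1.8,0,0],0],[[2.4,0,0],0],[[2.4,0,0],0]]}}

```text
clock: 5.2
position: [0.5268, -0.1833, 0.105]
ee_rot: [0.698, 0.114, 0.698, -0.113]
contact_force: [1.3, 3.9, 5.0]
width: 0.0
```

Emit:
{"fn": "step_arm", "kwargs": {"targets": [[[0.6,0,0],0],[[1.2,0,0],0],[[1.8,0,0],0],[[2.0,0,0],0],[[2.0,0,0],0],[[2.0,0,0],0]]}}

```text
clock: 5.8
position: [0.5269, -0.1832, 0.1039]
ee_rot: [0.699, 0.114, 0.697, -0.113]
contact_force: [0.3, 5.0, 10.4]
width: -0.0002
```

```bash
python3 v.py 3
```

```text
(no output)
```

View pics/top3.png

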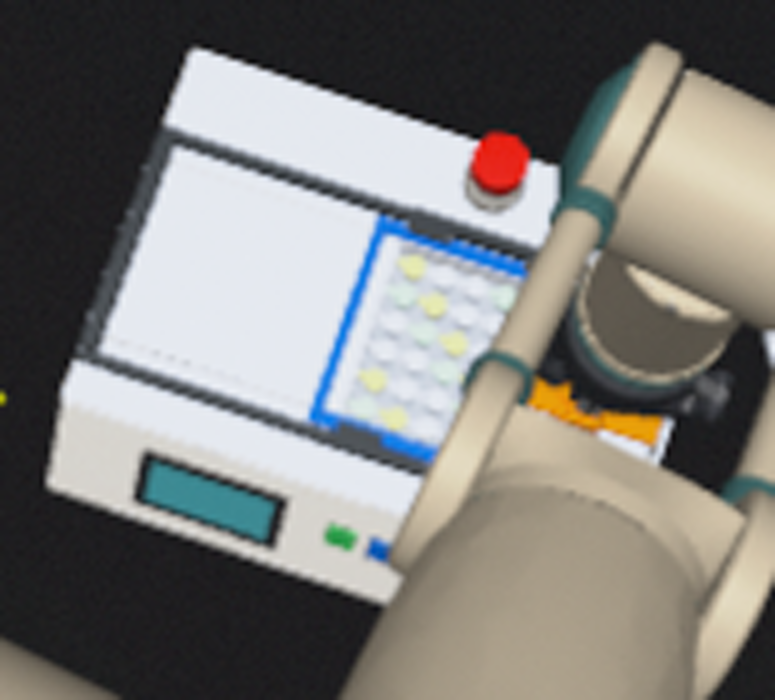

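View pics/side3.png

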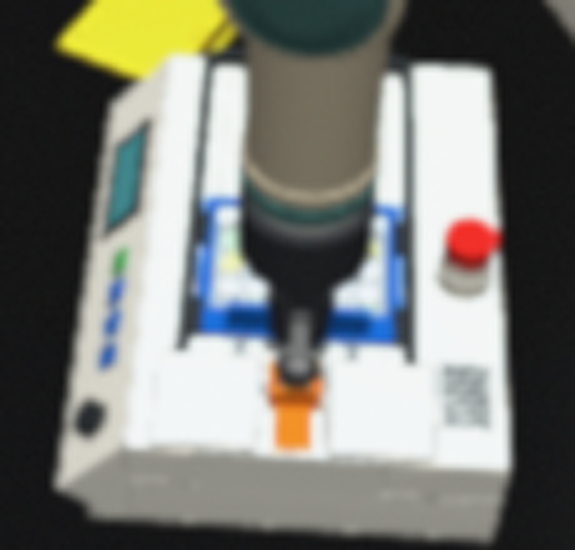

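The tab is down (10 N at the hard stop). The cover has sprung forward: its leading edge in the top crop went from (397,224) to (380,217), about 10 mm. Next I raise the tips to push height, 9.5 mm below the rib's top, and begin pushing.

Emit:
{"fn": "step_arm", "kwargs": {"targets": [[[-3,0,0],0],[[-6,0,0],0],[[-8.5,0,0],0],[[-8.5,0,0],0],[[-8.5,0,0],0]]}}

```text
clock: 6.4
position: [0.5258, -0.1842, 0.111]
ee_rot: [0.698, 0.113, 0.698, -0.113]
contact_force: [-0.8, -0.1, 0.3]
width: 0.0002
```

Emit:
{"fn": "step_arm", "kwargs": {"targets": [[[0,3,0],0],[[0,8,0],0],[[0,13,0],0],[[0,17,0],0],[[0,20,0],0],[[0,23,0],0],[[0,26,0],0],[[0,29,0],0],[[0,32,0],0],[[0,35,0],0],[[0,38,0],0],[[0,40,0],0],[[0,40,0],0]]}}

```text
clock: 7.7
position: [0.539, -0.1455, 0.1114]
ee_rot: [0.698, 0.113, 0.698, -0.113]
contact_force: [-0.8, -0.1, -0.0]
width: 0.0003
```

```bash
python3 v.py 4
```

```text
(no output)
```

View pics/top4.png

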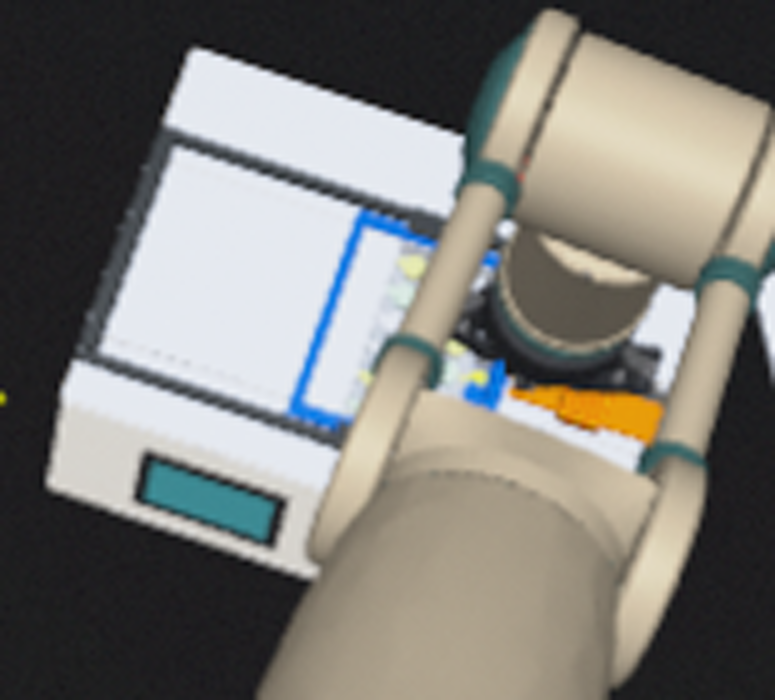

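View pics/side4.png

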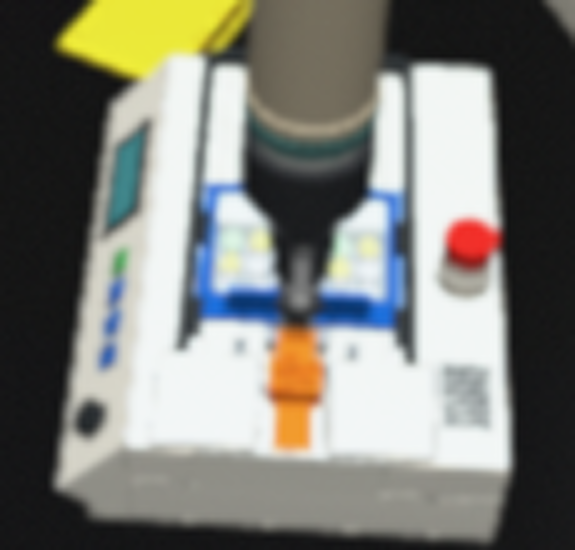

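The cover is following straight: its leading edge in the top crop is now from (362,212) to (292,414), and the tips are at mid-rib. I'll compute its y and what is left to push.

```bash
cat > cy.py <<'E'
from h import *
import sys
q=[.5634,-.0727,-.318]
def sh(P): 
    d=P[:,:2]-q[:2];c,s=np.cos(q[2]),np.sin(q[2]);return np.c_[c*d[:,0]+s*d[:,1],-s*d[:,0]+c*d[:,1]]*1000
v=np.array(eval(sys.argv[2]),float)/5
n=sys.argv[1];p=manip.get_image(n);v+=[190,105] if n=="top" else [220,155]
print("leading edge ->origin y",sh(ray(p,v,.099))-[0,57.5])
s=manip.get_state();print("tcp",sh(np.array([s["position"]])),np.round(s["contact_force"],1),s["clock"])
E
python3 cy.py top "[(397,224),(330,428),(360,211),(291,414)]"; python3 cy.py side "[(207,213),(396,218),(208,185),(401,193)]"
```

```text
leading edge ->origin y [[ 62.29787028 -38.06513885]
 [-66.10178187 -39.59078144]
 [ 62.84308091 -14.9942894 ]
 [-65.51194145 -15.68816074]]
tcp [[ -0.43090572 -77.08270295]] [0.4 0.1 0.1] 7.85
leading edge ->origin y [[-60.289739   -39.16984109]
 [ 64.98637821 -36.00127562]
 [-61.0650219  -14.18753605]
 [ 68.59664849 -13.58940281]]
tcp [[ -0.43156682 -77.16060179]] [-0.4  0.9  0.4] 7.9
```

Emit:
{"fn": "step_arm", "kwargs": {"targets": [[[0,3,0],0],[[0,8,0],0],[[0,14,0],0],[[0,20,0],0],[[0,26,0],0],[[0,32,0],0],[[0,38,0],0],[[0,44,0],0],[[0,50,0],0],[[0,56,0],0],[[0,62,0],0],[[0,68,0],0],[[0,74,0],0],[[0,80,0],0],[[0,85,0],0],[[0,88,0],0],[[0,90,0],0],[[0,90,0],0]]}}

```text
clock: 9.7
position: [0.5674, -0.0602, 0.1114]
ee_rot: [0.698, 0.113, 0.698, -0.113]
contact_force: [-0.1, -0.4, -0.5]
width: 0.0
```

```bash
python3 v.py 5
```

```text
(no output)
```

View pics/top5.png

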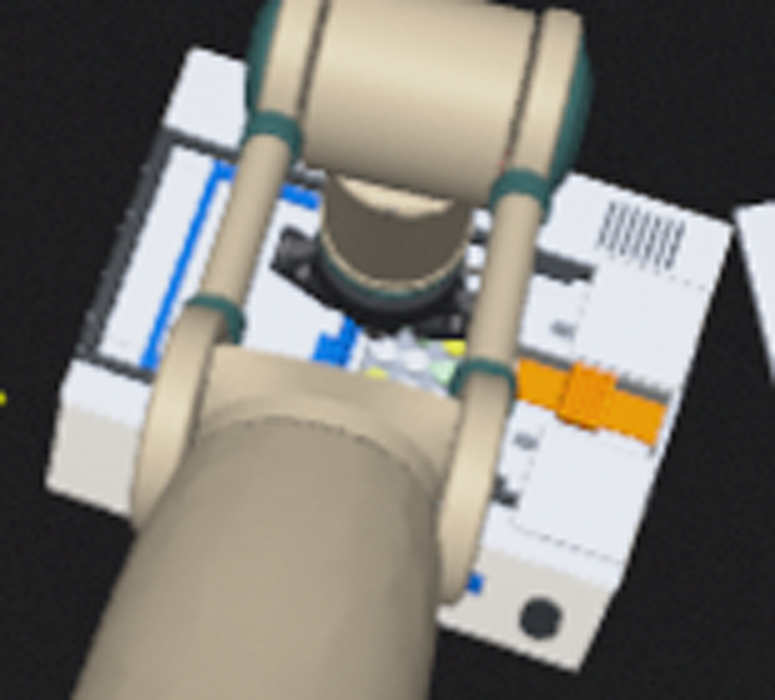

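View pics/side5.png

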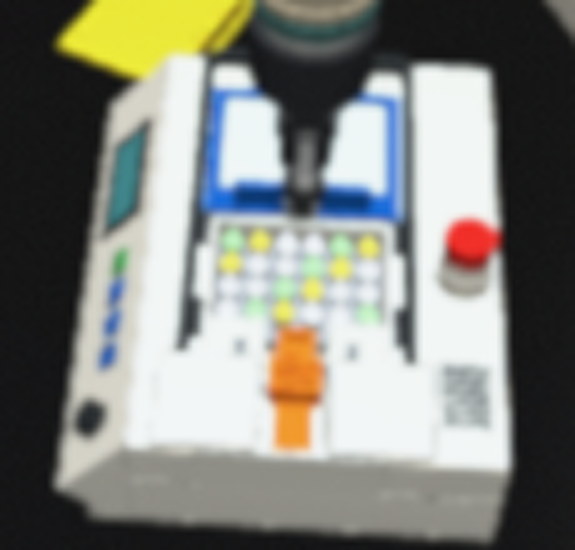

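The side crop shows the cover's rear edge at about row 215, past the front row of tubes, with the block uncovered and the origin at about +76 mm. I'll push about 17 mm more for margin, then back off, raise and move clear.

Emit:
{"fn": "step_arm", "kwargs": {"targets": [[[0,2,0],0],[[0,6,0],0],[[0,10,0],0],[[0,14,0],0],[[0,16,0],0],[[0,17,0],0],[[0,17,0],0]]}}

```text
clock: 10.5
position: [0.5727, -0.0441, 0.1114]
ee_rot: [0.698, 0.113, 0.698, -0.113]
contact_force: [0.5, -0.7, 0.1]
width: 0.0004
```

Emit:
{"fn": "step_arm", "kwargs": {"targets": [[[0,-4,0],0],[[0,-10,0],0],[[0,-15,0],0],[[-10,-15,0],0],[[-30,-15,0],0],[[-60,-15,0],0],[[-90,-15,0],0],[[-110,-15,0],0],[[-115,-35,0],0],[[-115,-75,0],0],[[-115,-115,0],0],[[-115,-155,0],0],[[-115,-195,0],0],[[-115,-225,0],0],[[-115,-240,0],0],[[-115,-240,0],0]]}}

```text
clock: 12.1
position: [0.4965, -0.2736, 0.2268]
ee_rot: [0.698, 0.114, 0.698, -0.114]
contact_force: [-0.8, 1.2, 0.0]
width: 0.0001
```

```bash
python3 v.py 6; python3 -c "
from h import *
save(manip.get_image('top'),'topfull6.png',s=1.5)"
```

```text
(no output)
```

View pics/top6.png

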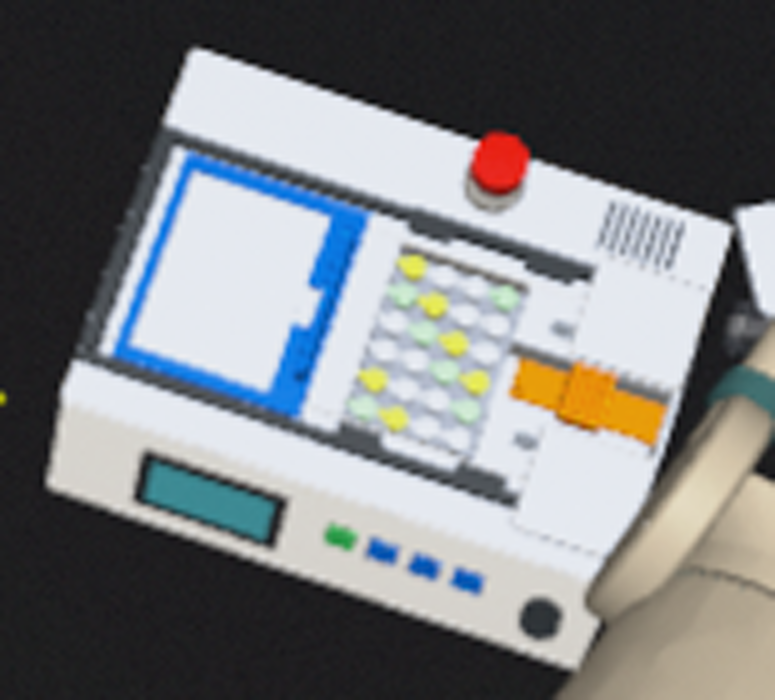

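View pics/side6.png

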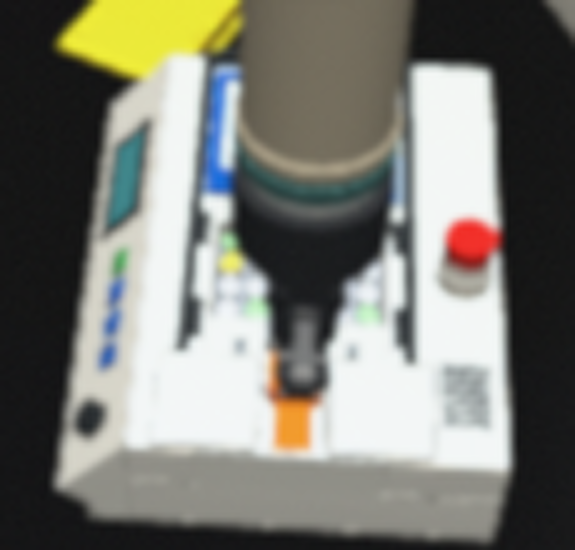

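View pics/topfull6.png

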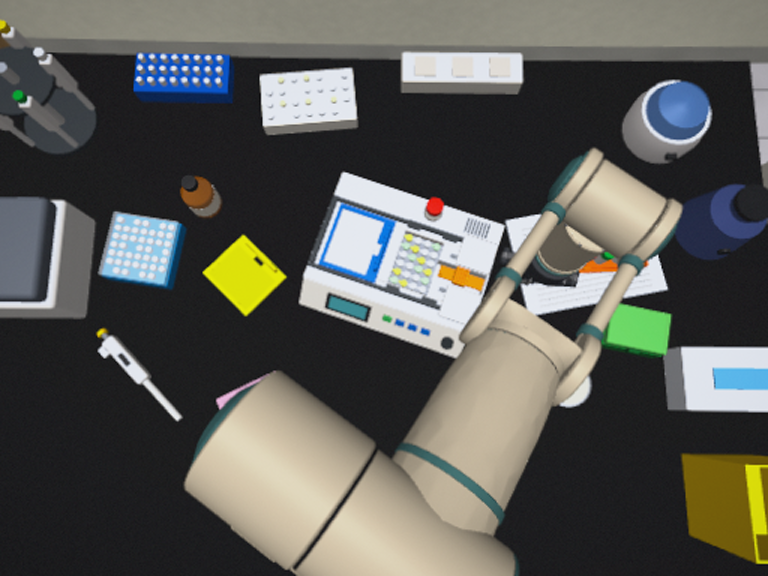

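The top crop shows the cover parked squarely in its guides: leading edge from (190,158) to (118,352), rear edge at about (330,310), clear of all the tubes. The tab is back up, the jar at (500,160) has not moved, and the hand is clear.

```bash
python3 cy.py top "[(190,157),(115,357)]"; python3 -c "
from h import *
print(manip.sign_off())"
```

```text
leading edge ->origin y [[ 61.97556939  90.42585192]
 [-66.30015949  91.56652174]]
tcp [[  -0.89150563 -208.64968233]] [-0.5 -0.3  0. ] 12.3
the job is handed in; nothing more can be done
None
```

The tubes are uncovered and the job is handed in, at about 12.3 s of the 40 s allowed.

- **Tab and release:** I pressed the orange tab to its hard stop with the closed fingertips, using about 10 N. The cover was released and sprang forward about 10 mm.
- **Push:** I pushed the cover by its blue rib along the guides, about 9.5 mm below the rib's top, then backed off, raised the hand and moved it clear.

**Last checks:**
- **Cover:** It lies flat and straight on the parking deck. I measured its origin at y ≈ +91 mm; the block is clear from +70 mm and the stop lip is at +100 mm. No tube is under it.
- **Tab and jar:** The tab looks back up, and the jar is where it was.
- **Bystanders:** I saw no change in any of the other things. The arm partly hid the tube rack, the petri dish and the pink look-alike in the last picture. The hand passed well above the rack.
- **Contact:** The force reading was about zero, so the robot was touching nothing.

The top and side pictures disagreed by up to about 4 mm on the shaker's position along x. This did not affect the result.

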